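# Load a tweeter in the test nest and hold the contact head home

### The job

Get the tweeter ready for its test sweep: lay it face down in the square pocket of the test nest, flat and square, and let go of it. Then lower the contact head over it by its knurled collar and turn it until its hidden keyways drop over the three pins. Push it fully home against the spring and finish while still holding it pushed home, leaving the other things on the bench alone.

Things in the scene. Friction and masses are not known exactly. Their poses are not given: they have to be found in the camera images.
- nest: Test nest, fixed. Aluminium base plate 140 x 140 x 16 mm; on its middle a round steel turret, 36 mm radius up to 32 mm above the bench, then 35 mm radius up to its top at 46 mm, with a square pocket in the top. Origin at the centre of the plate's underside, on the bench; z up along the turret's axis. Red and black binding posts on the plate's +x edge.
- pocket (a point): Centre of the pocket's mouth, in the turret's top, 46 mm above the bench. The pocket is 46 x 46 mm, sides along the nest's x and y, the edges of its mouth bevelled by 1.5 mm; its floor is the sprung gasket, 5 mm below the mouth.
- pins (a point): Point on the turret's axis 30 mm above the bench, level with the tops of three brass pins on a black ring round the turret: 6 mm thick, 120 degrees apart, sticking out level to 42 mm from the axis. The ring is clamped at another bearing for each job; that bearing has nothing to do with the nest's axes and is not reported.
- gasket (a joint): Sprung rubber gasket, the floor of the pocket, 40 mm square. 0 = up, its face 41 mm above the bench; grows as it is pressed down (m). It starts to yield at 5 N and gains 2 N per mm; about 0.003 (11 N) with the contact head fully home.
- tweeter: Small dome tweeter, loose, lying face down: black square faceplate 44 x 44 x 6 mm at the bottom, on it a steel magnet cup of 34 mm diameter with a green contact board on top; 26 mm high over all, about 90 g. Origin at the centre of the faceplate's underside, z up, x and y along its sides. Any of its four quarter turns fits the pocket (1 mm play all round).
- contact_head: Contact head, loose, standing upright: aluminium bell of 93 mm diameter, 54 mm high, with a blue band, open below; on top of it, in one rigid piece, the dark knurled collar. About 300 g. Origin at the centre of the lip (underside), z up. Lip heights above the bench: 26 mm resting on the pins, 19 mm when it meets the tweeter, 16 mm fully home with the lip on the base plate.
- collar (a point): Centre of the knurled collar, 67 mm above the lip of the contact head. The collar is 50 mm in diameter and reaches from 54 to 80 mm above the lip; it is the place to grip and turn.
- bore (a point): Middle of the contact head's bore (76 mm diameter, it starts 4 mm above the lip), 17 mm above the lip. In it are three straight keyways 14 mm wide, 120 degrees apart, hidden: no mark outside shows them and their bearing is not told. Turned either way, within 120 degrees they meet the pins (to within about 0.08 rad) and the head can go down. The spring lifts it again if it is not pushed.
- wire_spool: Spool of copper wire, bystander, 60 mm diameter, 38 mm high; origin at the centre of its underside.
- tape_roll: Brown roll of packing tape lying flat, bystander, 96 mm diameter, 48 mm high; origin at the centre of its underside.
- screwdriver: Screwdriver lying on the bench on the left, bystander.
- carton: Small closed cardboard box, bystander, 100 x 140 x 55 mm; origin at the centre of its underside.
Things that resemble listed ones, but are neither listed nor needed, are in the scene too. What is shaped like the tweeter but blue or red is not meant. Leave any yellow look-alike of the contact_head alone.

How it is judged:
On the way, in this order (a step that is already met when the one before it is completed fails the run):
1. the tweeter lies face down in the pocket, flat and square on the gasket, let go (horizontal distance between tweeter and nest below 0.0025 m and z of tweeter in the frame of nest below 0.0425 m and angle between tweeter's own z axis and vertical below 0.05 rad and (angle between the x axis of tweeter and the x axis of nest, either way round below 0.1 rad or angle between the x axis of tweeter and the y axis of nest, either way round below 0.1 rad) and contact force between the fingers and tweeter below 0.1 N), for 0.2 s.
2. the contact head stands over the turret with its keyways dropped over the pins (horizontal distance between contact_head and nest below 0.004 m and z of contact_head in the frame of nest below 0.0215 m), for 0.1 s.
At the end, for the whole second after the job is handed in: The tweeter lies in the pocket (centred within 2.5 mm, level and square to it) with the gasket pressed down at least 1.5 mm, and the contact head, keyways over the pins, is upright and held by the fingers (over 2 N) with its lip within 1.2 mm of the base plate (horizontal distance between contact_head and nest below 0.004 m and z of contact_head in the frame of nest below 0.0172 m and angle between contact_head's own z axis and vertical below 0.04 rad and value of joint gasket above 0.0015 m and contact force between the fingers and contact_head above 2 N and horizontal distance between tweeter and nest below 0.0025 m and angle between tweeter's own z axis and vertical below 0.05 rad and z of tweeter in the frame of nest below 0.04 m and (angle between the x axis of tweeter and the x axis of nest, either way round below 0.1 rad or angle between the x axis of tweeter and the y axis of nest, either way round below 0.1 rad)); the arm keeps its last pose, push and grip.
It fails at once if the tweeter is tipped over (angle between tweeter's own z axis and vertical above 0.7 rad).
It fails at once if the contact head is tipped over (angle between contact_head's own z axis and vertical above 0.7 rad).
It fails at once if a bystander is pushed aside (distance of any of wire_spool, tape_roll, screwdriver, carton from where it was at the start of the episode above 0.02 m).
It also fails if it takes over 61 s, if anything falls off the work surface, if the arm or the gripper's body presses on something with over 40 N, if the wrist force passes 120 N, or if a joint passes its speed limit or range.

### The arm

A 6-joint arm with a two-finger parallel gripper is mounted at the origin on the work surface. World frame = base frame: x ahead of the robot, y to its left, z up, the work surface at z = 0. Lengths are in m, angles in rad, forces in N, time in s.
With the tool pointing down it reaches from about 0.275 to 0.875 m from the base axis. Payload 12.5 kg.
Tool frame: the origin (TCP) lies at the very end of the fingers, on their centre line; the grasp point (between the pads) lies 19 mm behind it; x points along the fingers, y is the direction in which the jaws open and shut, and the axes are right-handed (so a half turn about x gives the same grasp; the last joint's range is limited). The gripper opens to 85 mm and grips with 20 to 120 N. Pads are 22 mm wide; open, the fingers measure 114 mm over their backs; the gripper's body (76 mm by 85 mm) begins 54 mm behind the grasp point. The pads swing forward as they close: fully open they stand 13 mm farther back than shut.
Start: joints at [1.027, 0.351, 1.652, -0, 1.139, -0.085], TCP at [0.244, 0.493, 0.231] pointing down, gripper open.
Joint ranges: [-2.75, 2.75], [-0.79, 2.1], [0.01, 2.65], [-1.57, 4.71], [0.07, 3.14], [-2.87, 2.87]. Speed limits (rad/s): [2.22, 2.22, 2.79, 3.14, 3.14, 3.14].

### API

Orientations are given as a 3x3 rotation matrix whose columns are the frame's x, y, z axes.
In Python, from bench import manip gives the robot as it stands. Calls block until the motion is done:
- manip.move_ptp(position, orientation): joint-space move of the TCP to a pose.
- manip.move_l(position, attitude=None, max_speed=0.15): straight line of the TCP; attitude=None keeps the orientation; max_speed is the mean speed in m/s.
- manip.move_j(angles): joint-space move.
- manip.set_gripper(opening, effort=None): opening from 0.0 (shut) to 1.0 (fully open); effort is the grip in N (None keeps the last); returns when the fingers have stopped.
- manip.dwell(seconds).
- manip.inverse_kinematics(position, orientation): joint angles nearest the present ones, or None.
- manip.grab_frame(name): name is "side" or "top"; returns (picture, depth): 480x640x3 uint8, red, green, blue; 480x640 float32, m along the optical axis (not along the pixel's ray), 0 where there is no reading.
- manip.get_calibration(name): a dict with "camera_matrix" (3x3 intrinsics, pixels), "k1" (the pictures are not rectified: a ray, as slopes to the right and down, at radius r is drawn at 1 + k1 r^2 times it, then the intrinsics apply), "R" (3x3) and "t" (3): a world point X has camera coordinates R X + t. Camera axes: x right, y down, z forward; pixel columns grow to the right and rows downward; lengths in m; the calibration is good to about 2 mm. A picture is of the moment at which its call begins. get_calibration takes no time and is no camera call.
A pose or a line that the arm cannot do raises manip.Unreachable and nothing moves.
- manip.sign_off(): hands the job in, once; it reports no verdict.
Trained networks look in the newest picture that a camera, given by its name, has taken for a name from the list of things; names that differ only in an ending like _2 or _b are one class to them, and where a whole thing is asked for, a point or a joint stands for the part that bears it (a point fixed in the world has none). Each returns a list of dicts, best first, with "confidence" (0 to 1); they miss things now and then, are a little off and sometimes report something else, mostly with a low value. They report only what shows in the picture. A call takes as long as a camera call. They do not tell look-alikes from the thing itself.
- manip.look_for(camera, name): "at" ([x, y, z] in m, in world coordinates, good to about 4 mm: the middle of the surface that is visible of it).
Readings, each from a call of its own:
- manip.current_time(): time.
- manip.current_qpos(): joint angles.
- manip.current_joint_vel(): joint speeds.
- manip.current_joint_torque(): joint torques, N m.
- manip.current_ee_pos(): TCP position.
- manip.current_tcp_rot(): TCP orientation.
- manip.current_force(): force on the tool from outside, world axes, zero at the start.
- manip.current_ft_torque(): the same for the moment, N m.
- manip.current_grip_width(): opening from 0.0 (shut) to 1.0 (fully open).
Only numpy, scipy, OpenCV 4.12 (cv2) and the standard library are available. Lean on these libraries where they do the work, as an engineer would, in place of code of your own. Each camera call takes 0.05 s, during which the arm holds its last target.

## Working session

There is one attempt and no reset: what is moved stays moved. The work goes in short steps, each a Python script; the robot and the scene stay as the last script left them, time stands still between calls to the robot, and variables do not carry over. Pictures are saved under pics/ and viewed, and the job is handed in when it is done.

```bash
ls; mkdir -p pics; python3 - <<'E'
from bench import manip
import cv2,numpy as np
for n in("top","side"):
    im,d=manip.grab_frame(n); cv2.imwrite(f"pics/{n}0.png",im[:,:,::-1]); np.save(f"pics/{n}0.npy",d)
    print(n,manip.get_calibration(n))
    for t in("nest","tweeter","contact_head","wire_spool","tape_roll","carton","screwdriver"):
        print(t,[(np.round(r["at"],3).tolist(),round(r["confidence"],2)) for r in manip.look_for(n,t)])
print(manip.current_time(),manip.current_tcp_rot())
E
```

```text
pics
top {'camera_matrix': array([[444.00437651,   0.        , 326.35239498],
       [  0.        , 444.00437651, 238.459088  ],
       [  0.        ,   0.        ,   1.        ]]), 'k1': -0.019408945804630744, 'R': array([[-0.00222348, -0.99998684,  0.00462401],
       [-0.9891379 ,  0.0015197 , -0.14698264],
       [ 0.14697368, -0.0049006 , -0.98912826]]), 't': array([0.03743552, 0.5816119 , 0.95142245])}
nest [([0.526, 0.008, 0.014], 0.69)]
tweeter [([0.438, -0.171, 0.015], 0.86), ([0.356, -0.284, 0.015], 0.78), ([0.448, -0.265, 0.022], 0.72)]
contact_head [([0.553, 0.233, 0.053], 0.95), ([0.414, 0.229, 0.055], 0.57)]
wire_spool [([0.78, -0.07, 0.038], 0.73)]
tape_roll [([0.748, -0.329, 0.042], 0.83)]
carton [([0.766, 0.107, 0.054], 0.91)]
screwdriver [([0.74, 0.32, 0.019], 0.56)]
side {'camera_matrix': array([[459.04125313,   0.        , 309.20361938],
       [  0.        , 459.04125313, 246.37550352],
       [  0.        ,   0.        ,   1.        ]]), 'k1': -0.015035117097707124, 'R': array([[ 0.8973568 , -0.44090979,  0.01869053],
       [-0.28600648, -0.6133017 , -0.73624814],
       [ 0.33608194,  0.65533166, -0.6764535 ]]), 't': array([-0.4881832 ,  0.23938162,  0.84119019])}
nest [([0.521, -0.006, 0.016], 0.87)]
tweeter [([0.44, -0.272, 0.015], 0.78), ([0.436, -0.18, 0.012], 0.73)]
contact_head [([0.406, 0.213, 0.055], 0.82), ([0.543, 0.225, 0.056], 0.77)]
wire_spool [([0.782, -0.082, 0.035], 0.91)]
tape_roll [([0.736, -0.333, 0.041], 0.67)]
carton [([0.766, 0.079, 0.053], 0.88), ([0.744, 0.32, 0.022], 0.25)]
screwdriver [([0.74, 0.317, 0.021], 0.73)]
0.8 [[ 6.47090466e-06  4.42831035e-01  8.96605083e-01]
 [-6.79106075e-06  8.96605083e-01 -4.42831035e-01]
 [-1.00000000e+00 -3.22338218e-06  8.80913847e-06]]
```

View pics/top0.png

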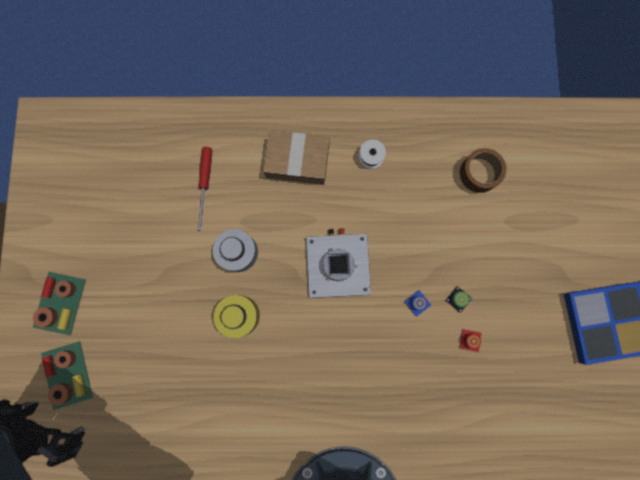

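View pics/side0.png

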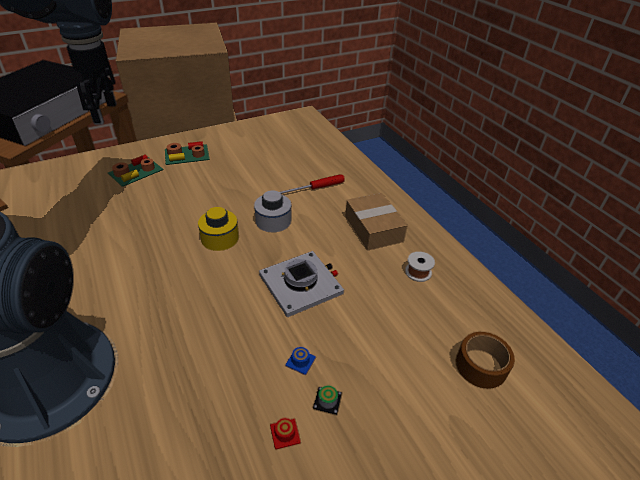

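The black and green tweeter at top pixel (459,299) fits. The others at (418,302) and (471,341) are blue and red look-alikes. The silver head at (235,250) fits, and the one at (235,316) is the yellow look-alike. I'll confirm both in an enlarged crop.

```bash
cat > h.py <<'E'
import numpy as np,cv2
from bench import manip
def cal(n):
    c=manip.get_calibration(n); return c["camera_matrix"],c["k1"],c["R"],c["t"]
def rays(n,uv):
    K,k,R,t=cal(n); uv=np.asarray(uv,float).reshape(-1,1,2)
    p=cv2.undistortPoints(uv,K,np.array([k,0,0,0.]))[:,0]
    return np.c_[p,np.ones(len(p))]
def at_z(n,uv,z):
    K,k,R,t=cal(n); d=rays(n,uv)@R; c=-R.T@t
    return c+d*((z-c[2])/d[:,2])[:,None]
def cloud(n,d):
    K,k,R,t=cal(n); v,u=np.mgrid[0:480,0:640]
    r=rays(n,np.c_[u.ravel(),v.ravel()])
    return ((r*d.reshape(-1,1)-t)@R).reshape(480,640,3)
def proj(n,X):
    K,k,R,t=cal(n)
    return cv2.projectPoints(np.asarray(X,float).reshape(-1,1,3),cv2.Rodrigues(R)[0],t,K,np.array([k,0,0,0.]))[0][:,0]
E
python3 - <<'E'
from h import *
im=cv2.imread("pics/top0.png")
a=im[280:360,395:495]; b=im[215:345,200:270+0]; c=im[220:310,290:390]
def rs(x): return cv2.resize(x,(400,int(x.shape[0]*400/x.shape[1])),interpolation=cv2.INTER_CUBIC)
A=rs(a);C=rs(c);B=cv2.resize(b,(320,594),interpolation=cv2.INTER_CUBIC)
L=np.zeros((600,720,3),np.uint8); L[:240,:400]=A[:240]; L[240:600,:400]=C[:360]; L[:594,400:]=B
cv2.imwrite("pics/crop1.png",L); print(A.shape,C.shape)
d=np.load("pics/top0.npy"); P=cloud("top",d)
hsv=cv2.cvtColor(im,cv2.COLOR_BGR2HSV)
# heights
for nm,(u,v) in dict(plate=(312,290),gasket=(339,264),board=(459,299),head=(232,246),bell=(250,258)).items(): print(nm,P[v,u].round(4))
def cyl(lo,hi,box):
    u0,v0,u1,v1=box; Q=P[v0:v1,u0:u1].reshape(-1,3); Q=Q[(Q[:,2]>lo)&(Q[:,2]<hi)]
    c,r=cv2.minEnclosingCircle(Q[:,:2].astype(np.float32)); print(len(Q),np.median(Q[:,2]).round(4),np.round(c,4),round(r,4),Q[:,:2].mean(0).round(4))
cyl(.072,.09,(205,220,265,280)); cyl(.047,.06,(205,220,265,280)); cyl(.02,.032,(440,280,480,320)); cyl(.042,.052,(300,225,380,305))
E
```

```text
(320, 400, 3) (360, 400, 3)
plate [0.4679 0.069  0.0152]
gasket [0.5244 0.0083 0.0414]
board [ 0.4466 -0.2603  0.0271]
head [0.5601 0.2393 0.0802]
bell [0.5367 0.2042 0.0552]
443 0.0797 [0.5562 0.242 ] 0.0263 [0.5557 0.2408]
921 0.0542 [0.5561 0.2418] 0.047 [0.5543 0.2391]
185 0.0264 [ 0.4471 -0.2665] 0.0174 [ 0.4467 -0.266 ]
438 0.0451 [0.5244 0.0097] 0.0349 [0.5242 0.0098]
```

View pics/crop1.png

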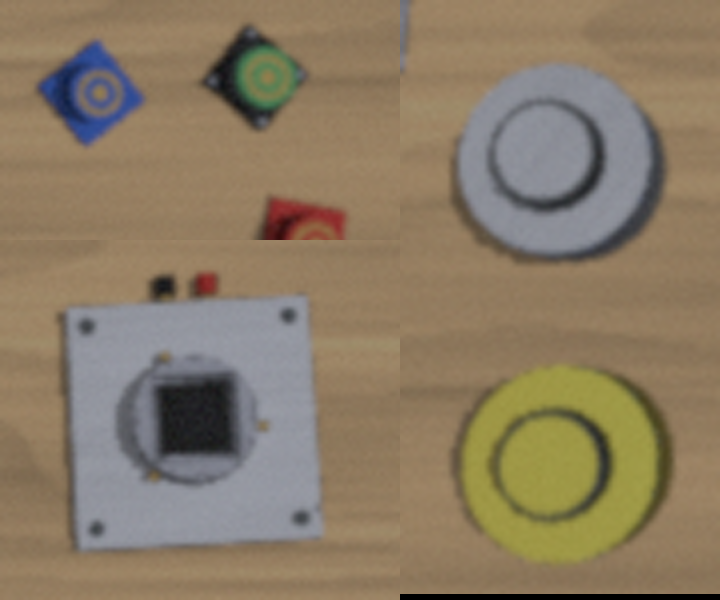

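The crop shows the black faceplate with the green board at crop (255,78), the silver head at upper right, and the yellow one below it. Next I'll refine the poses by fitting model edges in both cameras.

```bash
cat >> h.py <<'E'
from scipy.optimize import minimize
from scipy.ndimage import map_coordinates,gaussian_filter
def sq(a,z,n=160):
    s=np.linspace(-.96,.96,n//4)*a; o=np.full_like(s,a)
    p=np.r_[np.c_[s,o],np.c_[s,-o],np.c_[o,s],np.c_[-o,s]]; q=p.copy(); e=np.r_[np.tile([0,1],(len(s),1)),np.tile([0,-1],(len(s),1)),np.tile([1,0],(len(s),1)),np.tile([-1,0],(len(s),1))]
    return np.c_[p,np.full(len(p),z)],np.c_[e,np.zeros(len(p))]
def ci(r,z,n=120):
    a=np.arange(n)*2*np.pi/n; e=np.c_[np.cos(a),np.sin(a),0*a]; return e*r+[0,0,z],e
def fit(cam,im,shapes,x0,yaw=True,sig=1.0,z0=0):
    g=gaussian_filter(im.astype(float),(sig,sig,0))
    def prof(p):
        c,s=np.cos(p[2]),np.sin(p[2]); Rz=np.array([[c,-s,0],[s,c,0],[0,0,1]]); o=np.array([p[0],p[1],z0]); tot=[]
        for P,E in shapes:
            Q=P@Rz.T+o; N=E@Rz.T*.0015
            a,b=proj(cam,Q+N),proj(cam,Q-N)
            D=np.stack([map_coordinates(g[:,:,k],[a[:,1],a[:,0]],order=1)-map_coordinates(g[:,:,k],[b[:,1],b[:,0]],order=1) for k in range(3)],1)
            tot.append(np.minimum(np.abs(D).sum(1),120).mean())
        return sum(tot)
    best=None
    for dx in np.arange(-.006,.0061,.003):
        for dy in np.arange(-.006,.0061,.003):
            for dw in ([-.1,0,.1] if yaw else [0]):
                f=lambda q:-prof([q[0],q[1],(q[2]/20 if yaw else 0)])
                s=np.array([x0[0]+dx,x0[1]+dy,(x0[2]+dw)*20])
                v=f(s)
                if best is None or v<best[0]: best=(v,s)
    n=3 if yaw else 2
    g0=lambda q:f(np.r_[q,0][:3]) 
    r=minimize(g0,best[1][:n],method="Nelder-Mead",options=dict(initial_simplex=np.vstack([best[1][:n]]+[best[1][:n]+np.eye(n)[i]*(.002 if i<2 else 1.) for i in range(n)]),xatol=1e-5,fatol=1e-3))
    x=r.x; 
    return np.r_[x[:2],x[2]/20 if yaw else 0],-r.fun
E
cat > m.py <<'E'
from h import *
for cam in("top","side"):
    im=cv2.imread(f"pics/{cam}0.png")
    for nm,sh,x0,yw in (("nest",[sq(.07,.016),],(.524,.008,.02),True),("mouth",[sq(.023,.0455)],(.524,.008,.02),True),("turrettop",[ci(.035,.046)],(.524,.009,0),False),
      ("tw",[sq(.022,.006)],(.447,-.266,.75),True),("twtop",[ci(.017,.026)],(.447,-.266,.75),False),
      ("collar",[ci(.025,.080)],(.556,.240,0),False),("bell",[ci(.0465,.054)],(.556,.240,0),False)):
        print(cam,nm,*[np.round(q,4) for q in fit(cam,im,sh,x0,yw)])
E
python3 m.py
```

```text
top nest [0.5256 0.0092 0.0484] 46.3639
top mouth [0.5262 0.0087 0.0194] 78.1972
top turrettop [0.5221 0.0194 0.    ] 51.6911
top tw [ 0.447  -0.2648  0.8667] 61.5121
top twtop [ 0.4469 -0.2666  0.    ] 46.2576
top collar [0.5533 0.2367 0.    ] 65.6128
top bell [0.5569 0.2417 0.    ] 57.9343
side nest [0.526  0.007  0.0491] 62.5643
side mouth [0.5255 0.0071 0.0453] 85.9699Traceback (most recent call last):
  File "m.py", line 7, in <module>
    print(cam,nm,*[np.round(q,4) for q in fit(cam,im,sh,x0,yw)])
                                          ~~~^^^^^^^^^^^^^^^^^
  File "h.py", line 47, in fit
    r=minimize(g0,best[1][:n],method="Nelder-Mead",options=dict(initial_simplex=np.vstack([best[1][:n]]+[best[1][:n]+np.eye(n)[i]*(.002 if i<2 else 1.) for i in range(n)]),xatol=1e-5,fatol=1e-3))
    res = _minimize_neldermead(fun, x0, args, callback, bounds=bounds,
                               **options)
    fxr = func(xr)
    fx = function(np.copy(x), *(wrapper_args + args))
  File "h.py", line 46, in <lambda>
    g0=lambda q:f(np.r_[q,0][:3])
                ~^^^^^^^^^^^^^^^^
  File "h.py", line 41, in <lambda>
    f=lambda q:-prof([q[0],q[1],(q[2]/20 if yaw else 0)])
                ~~~~^^^^^^^^^^^^^^^^^^^^^^^^^^^^^^^^^^^^^
  File "h.py", line 33, in prof
    a,b=proj(cam,Q+N),proj(cam,Q-N)
                      ~~~~^^^^^^^^^
  File "h.py", line 17, in proj
    K,k,R,t=cal(n)
            ~~~^^^
  File "h.py", line 4, in cal
    c=manip.get_calibration(n); return c["camera_matrix"],c["k1"],c["R"],c["t"]
ValueError: time passes only in moves, steps and waits
```

```bash
python3 - <<'E'
s=open("h.py").read()
s=s.replace("def cal(n):\n    c=manip","import functools\n@functools.lru_cache\ndef cal(n):\n    c=manip"); open("h.py","w").write(s)
E
time python3 m.py; python3 -c "
from bench import manip;print(manip.current_time())"
```

```text
top nest [0.5256 0.0092 0.0484] 46.3639
top mouth [0.5262 0.0087 0.0194] 78.1972
top turrettop [0.5221 0.0194 0.    ] 51.6911
top tw [ 0.447  -0.2648  0.8667] 61.5121
top twtop [ 0.4469 -0.2666  0.    ] 46.2576
top collar [0.5533 0.2367 0.    ] 65.6128
top bell [0.5569 0.2417 0.    ] 57.9343
side nest [0.526  0.007  0.0491] 62.5643
side mouth [0.5255 0.0071 0.0453] 85.9699
side turrettop [0.5158 0.0172 0.    ] 40.8291
side tw [ 0.4467 -0.2692  0.862 ] 93.2203
side twtop [ 0.4449 -0.2652  0.    ] 54.7813
side collar [0.5545 0.24   0.    ] 47.7681
side bell [0.5576 0.2395 0.    ] 44.1313
0.8
real	0m3.803s
user	0m3.244s
sys	0m0.309s
```

```bash
cat >> h.py <<'E'
def ori(phi):
    c,s=np.cos(phi),np.sin(phi); return np.array([[0,c,s],[0,s,-c],[-1,0,0]],float)
E
python3 - <<'E'
from h import *
print(manip.current_qpos())
for p,phis in (((.447,-.266,.1),(.865-np.pi/2,.865,.865+np.pi/2)),((.5258,.008,.12),(.0487,.0487+np.pi/2,.0487-np.pi/2,.0487+np.pi)),((.557,.2405,.1),(-.5,0,.5,1,1.57,2,2.5,3.1))):
    for f in phis:
        q=manip.inverse_kinematics(p,ori(f)); print(p,round(f,3),None if q is None else np.round(q,3))
E
```

```text
[ 1.02740876e+00  3.50691553e-01  1.65181246e+00 -9.96427625e-06
  1.13909111e+00 -8.46296685e-02]
(0.447, -0.266, 0.1) -0.706 [-0.626  0.477  1.838 -0.     0.826  0.079]
(0.447, -0.266, 0.1) 0.865 [-0.626  0.477  1.838 -0.     0.826 -1.491]
(0.447, -0.266, 0.1) 2.436 None
(0.5258, 0.008, 0.12) 0.049 [-0.073  0.454  1.812 -0.     0.875 -0.122]
(0.5258, 0.008, 0.12) 1.619 [-0.073  0.454  1.812 -0.     0.875 -1.693]
(0.5258, 0.008, 0.12) -1.522 [-0.073  0.454  1.812 -0.     0.875  1.449]
(0.5258, 0.008, 0.12) 3.19 None
(0.557, 0.2405, 0.1) -0.5 [ 0.331  0.607  1.603 -0.     0.931  0.831]
(0.557, 0.2405, 0.1) 0 [ 0.331  0.607  1.603 -0.     0.931  0.331]
(0.557, 0.2405, 0.1) 0.5 [ 0.331  0.607  1.603 -0.     0.931 -0.169]
(0.557, 0.2405, 0.1) 1 [ 0.331  0.607  1.603 -0.     0.931 -0.669]
(0.557, 0.2405, 0.1) 1.57 [ 0.331  0.607  1.603 -0.     0.931 -1.239]
(0.557, 0.2405, 0.1) 2 [ 0.331  0.607  1.603 -0.     0.931 -1.669]
(0.557, 0.2405, 0.1) 2.5 [ 0.331  0.607  1.603 -0.     0.931 -2.169]
(0.557, 0.2405, 0.1) 3.1 [ 0.331  0.607  1.603 -0.     0.931 -2.769]
```

```bash
python3 - <<'E'
from h import *
x,y=.447,-.266
T=manip.current_time
manip.move_ptp([x,y,.10],ori(.865)); print(T())
manip.move_l([x,y,.009],max_speed=.12); print(T())
manip.set_gripper(.3,20); print(T(),manip.current_grip_width(),manip.current_ee_pos())
manip.set_gripper(.62,20); print(T())
manip.move_ptp([x,y,.009],ori(.865-np.pi/2)); print(T())
manip.set_gripper(.2,30); print(T(),manip.current_grip_width(),manip.current_ee_pos())
im,d=manip.grab_frame("side"); cv2.imwrite("pics/g1.png",im[:,:,::-1])
cv2.imwrite("pics/g1c.png",cv2.resize(im[320:460,230:430,::-1],None,fx=4,fy=4,interpolation=cv2.INTER_CUBIC))
print(T(),manip.current_force())
E
```

```text
3.6083
4.5167
5.0417 0.3904988753877872 [ 0.44712735 -0.26612947  0.00940314]
5.375
6.775
7.0833 0.38238340771913476 [ 0.44701649 -0.26602222  0.00921233]
7.1333 [-1.43064997  1.34832605  6.54422188]
```

View pics/g1c.png

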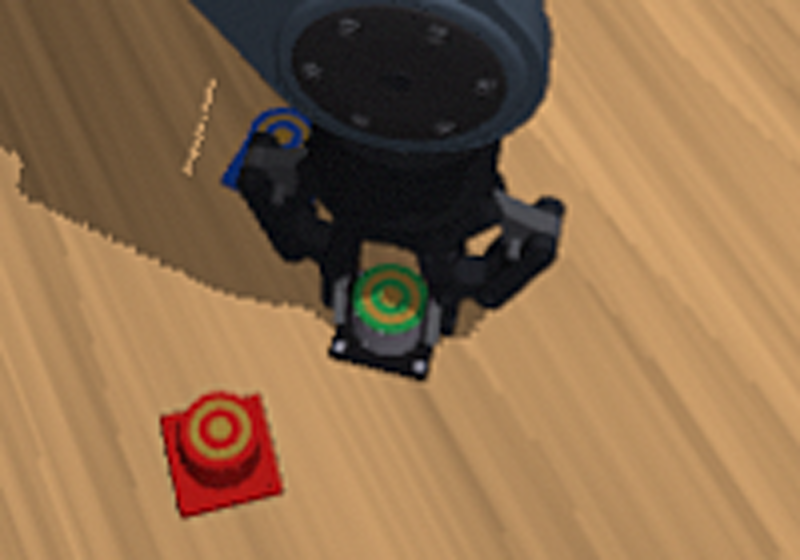

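The tweeter is between the pads with its corners free, and the red and blue look-alikes are untouched. I'll lift it and check it hovering over the nest.

```bash
python3 - <<'E'
from h import *
T=manip.current_time
manip.move_l([.447,-.266,.11],max_speed=.2); print(T(),manip.current_force())
manip.move_ptp([.5258,.008,.11],ori(.0487)); print(T())
manip.move_l([.5258,.008,.064],max_speed=.12); print(T(),manip.current_force(),manip.current_ee_pos(),manip.current_grip_width())
for c in("side","top"):
    im,d=manip.grab_frame(c); cv2.imwrite(f"pics/h1{c}.png",im[:,:,::-1]);np.save(f"pics/h1{c}.npy",d)
    bx=(250,220,370,310) if c=="side" else (280,210,400,300)
    cv2.imwrite(f"pics/h1{c}c.png",cv2.resize(im[bx[1]:bx[3],bx[0]:bx[2],::-1],None,fx=6,fy=6,interpolation=cv2.INTER_CUBIC))
im=cv2.imread("pics/h1side.png")
z0=.064-.0092
print(fit("side",im,[sq(.022,.006)],(.5258,.008,.0487),z0=z0),fit("side",im,[ci(.017,.026)],(.5258,.008,0),False,z0=z0))
print(fit("side",im,[sq(.07,.016)],(.5258,.008,.0487)))
E
```

```text
7.7917 [ 0.03356511  1.19468926 -1.25082407]
8.8917
9.425 [-0.5780925  -0.47959887  0.14703975] [0.52598465 0.00745555 0.06424894] 0.38020010603092147
(array([ 0.52686797,  0.01418044, -0.01595316]), np.float64(45.575154958761786)) (array([0.52503517, 0.0049378 , 0.        ]), np.float64(52.78667964200572))
(array([0.52588323, 0.007171  , 0.04825297]), np.float64(67.48507480959935))
```

View pics/h1sidec.png

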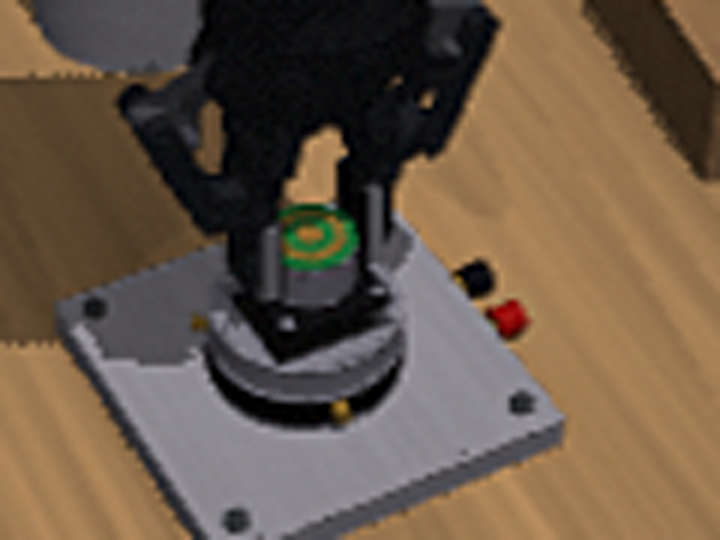

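View pics/h1topc.png

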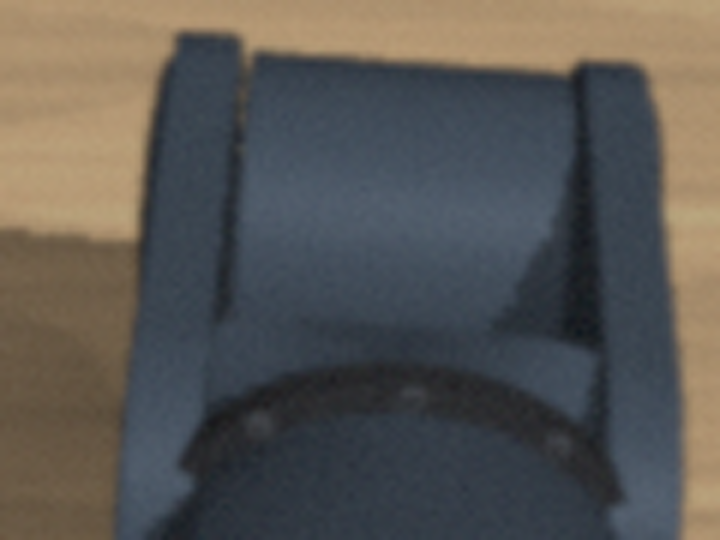

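```bash
cat > ov.py <<'E'
from h import *
im=cv2.imread("pics/h1side.png"); S=6; b=(250,220,370,310)
big=cv2.resize(im[b[1]:b[3],b[0]:b[2]],None,fx=S,fy=S,interpolation=cv2.INTER_CUBIC)
def dr(P,col):
    u=(proj("side",P)-[b[0],b[1]]+.5)*S-.5
    for q in u: cv2.circle(big,tuple(int(v) for v in q),1,col,-1)
def place(S_,x,y,yaw,z0): 
    c,s=np.cos(yaw),np.sin(yaw); return S_[0]@np.array([[c,-s,0],[s,c,0],[0,0,1]]).T+[x,y,z0]
x,y=.5259,.0072
dr(place(sq(.022,.006),x,y,.0487,.0548),(0,0,255)); dr(place(sq(.022,0),x,y,.0487,.0548),(255,0,255))
dr(place(sq(.022,.006),x,y,.0487+.2,.0548),(0,255,255))
dr(place(ci(.017,.026),x,y,0,.0548),(255,255,0)); dr(place(ci(.035,.046),x,y,0,0),(255,0,0))
cv2.imwrite("pics/ov1.png",big)
E
python3 ov.py
```

```text
(no output)
```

View pics/ov1.png

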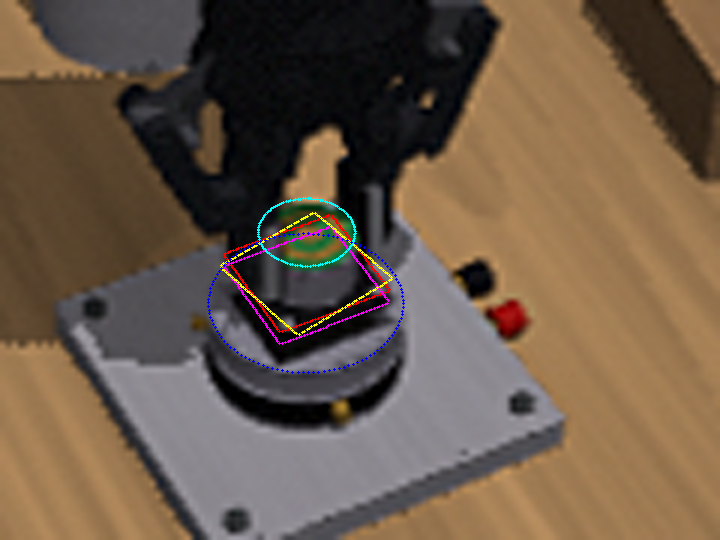

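```bash
cat > bd.py <<'E'
from h import *
def green(im): 
    f=im.astype(float); return np.repeat((f[:,:,1]-f[:,:,2]*.5-f[:,:,0]*.5)[:,:,None],3,2)
for cam,fn,x0,z in (("side","side0",(.447,-.266),.026),("top","top0",(.447,-.266),.026),("side","g1",(.447,-.266),.026),("side","h1side",(.52598,.00746),.064-.0092+.026)):
    im=green(cv2.imread(f"pics/{fn}.png"))
    out=[]
    for r in np.arange(.0135,.0181,.0005):
        p,v=fit(cam,im,[ci(r,z)],(x0[0],x0[1],0),False,sig=.5); out.append((v,r,p[:2]))
    b=max(out,key=lambda o:o[0]); print(fn,round(b[0],1),b[1].round(4),(b[2]-x0).round(4),[ (o[1].round(4),(o[2]-x0).round(4).tolist(),round(o[0])) for o in out[3:8]])
E
python3 bd.py
```

```text
side0 119.9 0.017 [ 0.0009 -0.0024] [(np.float64(0.015), [0.0032, -0.0005], 97), (np.float64(0.0155), [-0.0006, 0.0001], 96), (np.float64(0.016), [0.0011, -0.0018], 118), (np.float64(0.0165), [0.0009, -0.0015], 120), (np.float64(0.017), [0.0009, -0.0024], 120)]
top0 60.7 0.0175 [-0.      0.0006] [(np.float64(0.015), [-0.003, 0.001], 37), (np.float64(0.0155), [-0.002, 0.0027], 39), (np.float64(0.016), [0.0002, 0.0004], 45), (np.float64(0.0165), [0.0002, 0.0004], 53), (np.float64(0.017), [-0.0001, 0.0005], 59)]
g1 113.2 0.0165 [-0.0002 -0.0017] [(np.float64(0.015), [-0.0029, -0.001], 92), (np.float64(0.0155), [-0.0024, -0.0039], 92), (np.float64(0.016), [0.0, -0.0015], 112), (np.float64(0.0165), [-0.0002, -0.0017], 113), (np.float64(0.017), [-0.0006, -0.0022], 111)]
h1side 77.6 0.017 [ 0.0006 -0.0029] [(np.float64(0.015), [0.0035, -0.0031], 65), (np.float64(0.0155), [0.0024, -0.0017], 61), (np.float64(0.016), [0.0008, -0.003], 71), (np.float64(0.0165), [0.0009, -0.0027], 77), (np.float64(0.017), [0.0006, -0.0029], 78)]
```

Comparing the known TCP position with the pictures shows the side camera is biased about -2.3 mm in y. The corrected nest centre is about (0.5256, 0.0091). I'll lower the tweeter there.

```bash
python3 - <<'E'
from h import *
T=manip.current_time
manip.move_l([.5256,.0094,.060],max_speed=.05); manip.dwell(.2); f0=np.array(manip.current_force());print(T(),f0,manip.current_ee_pos())
for z in(.056,.053,.051,.0497):
    manip.move_l([.5256,.0094,z],max_speed=.04); f=np.array(manip.current_force())-f0; print(z,f.round(2),np.round(manip.current_ee_pos(),4))
    if abs(f[2])>15: break
im,d=manip.grab_frame("side");cv2.imwrite("pics/p1.png",im[:,:,::-1])
cv2.imwrite("pics/p1c.png",cv2.resize(im[220:310,250:370,::-1],None,fx=6,fy=6,interpolation=cv2.INTER_CUBIC)); print(T())
E
```

```text
9.975 [-0.04377732 -0.53462216 -0.8814098 ] [0.52568164 0.00940435 0.06011789]
0.056 [ 1.29  1.1  -0.17] [0.5254 0.0094 0.0557]
0.053 [ 0.6   0.49 -0.1 ] [0.5255 0.0094 0.0528]
0.051 [-1.    0.16  0.59] [0.5256 0.0094 0.0509]
0.0497 [-1.63  0.42  5.46] [0.5258 0.0094 0.05  ]
11.025
```

View pics/p1c.png

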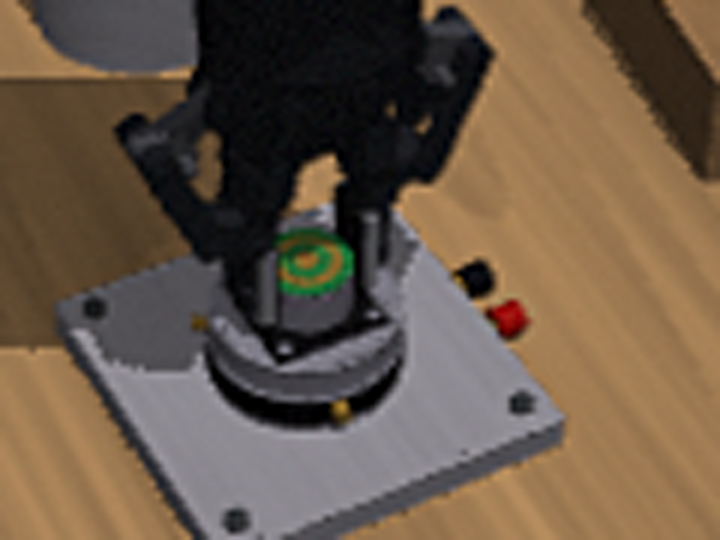

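The tweeter's faceplate is in the pocket mouth and the gasket reacts at the expected height (5.5 N at TCP 0.050). I'll release it, back off and verify.

```bash
python3 - <<'E'
from h import *
T=manip.current_time
manip.set_gripper(.62); 
manip.move_l([.5256,.0094,.13],max_speed=.2); print(T())
manip.set_gripper(1.0)
manip.move_ptp([.557,.2415,.13],ori(-1.2)); print(T())
for c in("side","top"):
    im,d=manip.grab_frame(c); cv2.imwrite(f"pics/r1{c}.png",im[:,:,::-1]);np.save(f"pics/r1{c}.npy",d)
    bx=(250,220,370,310) if c=="side" else (285,215,395,305)
    cv2.imwrite(f"pics/r1{c}c.png",cv2.resize(im[bx[1]:bx[3],bx[0]:bx[2],::-1],None,fx=5,fy=5,interpolation=cv2.INTER_CUBIC))
a,b=cv2.imread("pics/r1sidec.png"),cv2.imread("pics/r1topc.png"); L=np.zeros((900,600,3),np.uint8);L=np.hstack([a[:450],b[:450]]);cv2.imwrite("pics/r1.png",cv2.resize(L,(800,int(800*450/L.shape[1]))))
P=cloud("top",np.load("pics/r1top.npy"))
Q=P[225:300,300:380].reshape(-1,3);Q=Q[(Q[:,2]>.06)&(Q[:,2]<.075)];print(len(Q),np.median(Q,0) if len(Q) else "")
for cam in("side","top"): 
    im=cv2.imread(f"pics/r1{cam}.png"); print(cam,[fit(cam,im,[sq(.022,.047)],(.5256,.009,.0487)),fit(cam,im,[sq(.07,.016)],(.5256,.009,.0487))])
print(T(),manip.current_ee_pos())
E
```

```text
11.9083
13.8
185 [0.52421455 0.00919382 0.06731537]
side [(array([0.52498021, 0.00524316, 0.03893542]), np.float64(75.53451421369058)), (array([0.52597432, 0.00701784, 0.04884638]), np.float64(65.07105326181563))]
top [(array([0.52502675, 0.00910821, 0.05430924]), np.float64(89.7832888020989)), (array([0.52555555, 0.00921053, 0.04843098]), np.float64(53.7676838003063))]
13.9 [0.55711669 0.24097126 0.13004351]
```

View pics/r1.png

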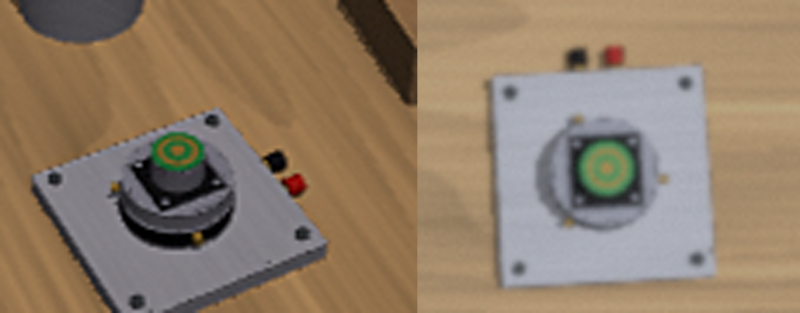

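The tweeter is seated: board top at 67.3 mm (expected 67), yaw matching the nest, and centred in the pocket. Next I'll grip the collar of the silver head.

```bash
python3 - <<'E'
from h import *
T=manip.current_time
manip.move_l([.557,.2415,.058],max_speed=.12); print(T(),manip.current_force())
manip.set_gripper(.3,80); print(T(),manip.current_grip_width(),manip.current_ee_pos(),manip.current_force())
manip.move_l([.557,.2415,.068],max_speed=.1); print(T(),manip.current_force())
im,d=manip.grab_frame("side");cv2.imwrite("pics/k1.png",im[:,:,::-1])
cv2.imwrite("pics/k1c.png",cv2.resize(im[140:260,190:350,::-1],None,fx=5,fy=5,interpolation=cv2.INTER_CUBIC)); print(T())
E
```

```text
14.65 [ 0.08461454 -0.16073555  0.28770616]
15.1 0.5553462979125193 [0.55727366 0.24169155 0.05920998] [-3.70101787 -0.11558266  8.61742688]
15.35 [-0.18154563  0.13351761 -2.72493499]
15.4
```

View pics/k1c.png

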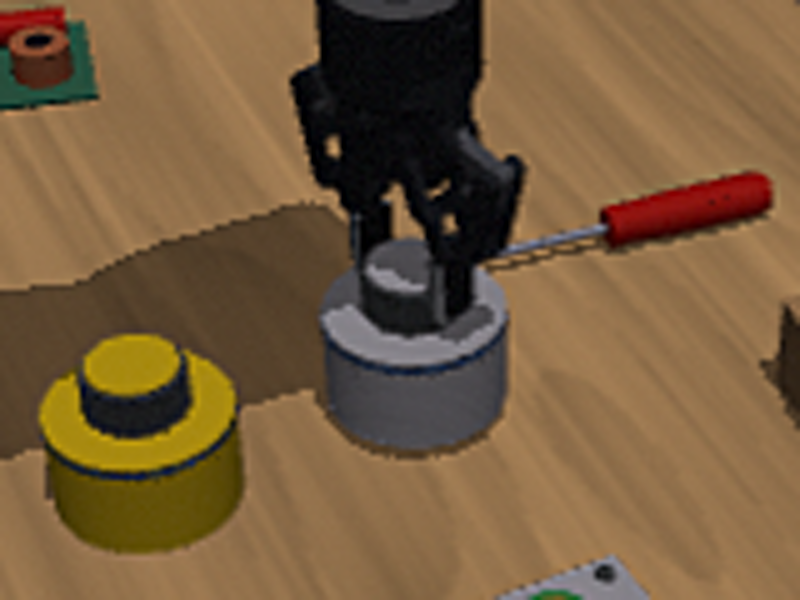

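The jaws hold the collar and the head has lifted clear of the bench at about (415,440) in the crop. The load is 2.7 N. I'll carry it over the turret now.

```bash
python3 - <<'E'
from h import *
T=manip.current_time
manip.move_l([.557,.2415,.150],max_speed=.25); print(T())
manip.move_ptp([.5256,.0092,.150],ori(-1.2)); print(T(),manip.current_ee_pos())
manip.move_l([.5256,.0092,.128],max_speed=.1);manip.dwell(.1); f0=np.array(manip.current_force()); print(T(),f0,manip.current_ee_pos(),manip.current_grip_width())
im,d=manip.grab_frame("side");cv2.imwrite("pics/k2.png",im[:,:,::-1])
cv2.imwrite("pics/k2c.png",cv2.resize(im[190:310,230:390,::-1],None,fx=5,fy=5,interpolation=cv2.INTER_CUBIC)); print(T())
for cam in("side",):
    im=cv2.imread(f"pics/k2.png"); print(cam,fit(cam,im,[ci(.0465,.054)],(.5256,.007,0),False,z0=.128-.0592))
E
```

```text
15.875
16.8083 [0.52575937 0.01002985 0.14958125]
17.275 [-0.72464912 -0.12461358 -3.43014358] [0.5259627  0.00962059 0.12842256] 0.553589496832407
17.325
side (array([0.52607359, 0.00768728, 0.        ]), np.float64(63.79768053686777))
```

View pics/k2c.png

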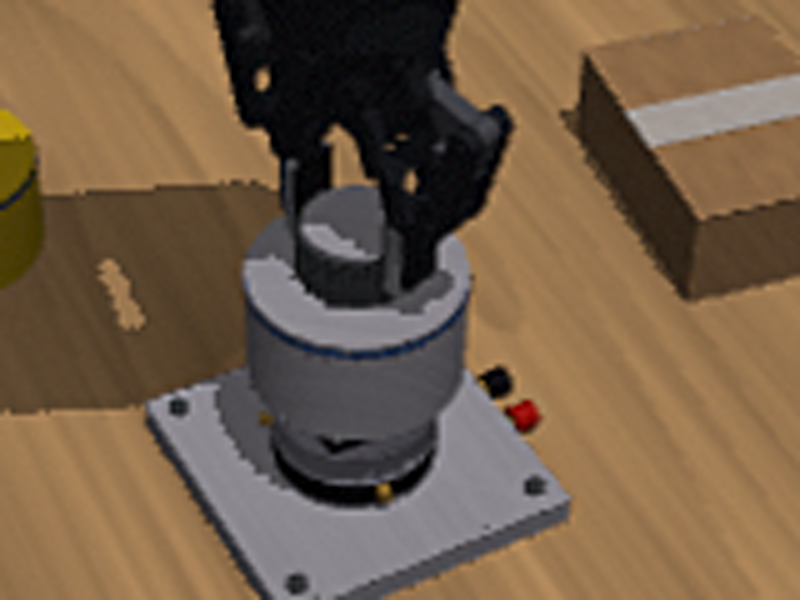

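Fitted in the same side image, the head and nest are within 0.6 mm of each other. I'll lower it onto the pins, watching the force.

```bash
python3 - <<'E'
from h import *
T=manip.current_time
f0=np.array([-.5,-.1,-3.2])
for z in(.105,.092,.088,.087,.086,.085,.084,.083):
    manip.move_l([.5255,.0090,z],max_speed=.08); f=np.array(manip.current_force())-f0; m=manip.current_ft_torque(); print(z,round(T(),2),f.round(1),np.round(m,2),np.round(manip.current_ee_pos(),4))
    if abs(f[2])>12 or np.hypot(*f[:2])>12: break
E
```

```text
0.105 17.77 [1.5 0.2 1. ] [-0.03  0.02  0.04] [0.5254 0.009  0.1048]
0.092 18.07 [1.5 1.  0. ] [ 0.03 -0.01 -0.02] [0.5253 0.009  0.0918]
0.088 18.32 [ 0.3 -1.  -0.7] [-0.02 -0.03  0.03] [0.5255 0.009  0.088 ]
0.087 18.57 [0.8 0.4 0.2] [ 0.03  0.02 -0.04] [0.5255 0.009  0.087 ]
0.086 18.82 [ 0.7  0.4 -0.2] [-0.02  0.05 -0.  ] [0.5255 0.009  0.086 ]
0.085 19.07 [0.6 0.2 1.8] [ 0.01  0.06 -0.07] [0.5256 0.009  0.0851]
0.084 19.32 [-2.2  0.6 11.8] [ 0.14  0.67 -0.02] [0.5258 0.009  0.0848]
0.083 19.57 [-5.9  1.3 22.5] [0.26 1.15 0.  ] [0.5261 0.009  0.0846]
```

It rests on the pins (contact at TCP 0.0851, so lip at 26 mm). I'll turn it under light pressure until it drops.

```bash
python3 - <<'E'
from h import *
T=manip.current_time
f0=np.array([-.5,-.1,-3.2]); Z=.0836
manip.move_l([.5255,.009,Z],max_speed=.05)
phi=-1.2
while phi<1.3:
    phi+=.1
    manip.move_l([.5255,.009,Z],attitude=ori(phi),max_speed=.2)
    p=np.array(manip.current_ee_pos()); f=np.array(manip.current_force())-f0; m=manip.current_ft_torque()
    print(round(phi,2),round(T(),2),p.round(4),f.round(1),np.round(m,2))
    if p[2]<.0841 or f[2]<5: break
E
```

```text
-1.1 20.07 [0.5263 0.0094 0.0848] [-2.2  3.9 15.2] [0.71 0.5  0.46]
-1.0 20.32 [0.5264 0.009  0.0848] [-0.5  1.  14.8] [0.3  0.44 0.41]
-0.9 20.57 [0.5266 0.009  0.0848] [-0.2  0.6 13.1] [0.18 0.24 0.42]
-0.8 20.82 [0.5263 0.0091 0.0848] [-2.   0.7 14.8] [0.29 0.53 0.49]
-0.7 21.07 [0.5262 0.0092 0.0848] [-1.8  3.2 14.5] [0.56 0.65 0.49]
-0.6 21.32 [0.5263 0.0093 0.0848] [-1.6  3.5 14.5] [0.54 0.52 0.47]
-0.5 21.57 [0.5264 0.009  0.0848] [-1.1  1.7 14.3] [0.2  0.48 0.45]
-0.4 21.82 [0.5265 0.009  0.0848] [-1.   0.5 13.4] [0.13 0.41 0.38]
-0.3 22.07 [0.5263 0.0089 0.0845] [-0.1 -0.2 12.6] [0.04 0.2  0.47]
-0.2 22.32 [0.5253 0.009  0.0833] [ 1.   0.1 -0.2] [ 0.03 -0.03  0.04]
```

It dropped at φ = -0.2 rad, with the force falling to zero. Now I'll push it down.

```bash
python3 - <<'E'
from h import *
T=manip.current_time
f0=np.array([-.5,-.1,-3.2])
for z in(.081,.0785,.077,.076,.075,.0745,.074,.0735):
    manip.move_l([.5255,.009,z],max_speed=.05)
    p=np.array(manip.current_ee_pos()); f=np.array(manip.current_force())-f0; m=manip.current_ft_torque()
    print(z,round(T(),2),p.round(4),f.round(1),np.round(m,2))
    if f[2]>32: break
E
```

```text
0.081 22.57 [0.5253 0.009  0.0806] [ 1.2  0.2 -0.1] [ 0.07 -0.02 -0.02]
0.0785 22.82 [0.5255 0.009  0.0784] [ 0.4  0.4 -0.4] [ 0.11 -0.02 -0.01]
0.077 23.07 [0.5255 0.009  0.0772] [-1.1  0.7  6.2] [ 0.12  0.33 -0.02]
0.076 23.32 [0.5255 0.009  0.0762] [-1.9  0.7  7.8] [0.12 0.45 0.04]
0.075 23.57 [0.5255 0.009  0.0753] [-2.7  0.7 10. ] [0.22 0.68 0.03]
0.0745 23.82 [0.5255 0.009  0.0752] [-6.1  0.7 16.3] [ 0.12  1.05 -0.02]
0.074 24.07 [0.5255 0.009  0.0752] [-8.2  1.5 23.6] [0.18 1.42 0.02]
0.0735 24.32 [0.5256 0.009  0.0751] [-10.3   1.2  28.8] [ 0.24  1.89 -0.03]
```

The spring came on at 78 mm and the hard stop at TCP 0.0752, so the lip is at 16 mm. One more look before I hand it in.

```bash
python3 - <<'E'
from h import *
manip.dwell(.5)
print(manip.current_ee_pos(),manip.current_force(),manip.current_grip_width(),manip.current_time())
im,d=manip.grab_frame("side");cv2.imwrite("pics/f.png",im[:,:,::-1])
cv2.imwrite("pics/fc.png",cv2.resize(im[190:310,230:390,::-1],None,fx=5,fy=5,interpolation=cv2.INTER_CUBIC))
b=cv2.imread("pics/f.png")
print(fit("side",b,[ci(.0465,.054)],(.5256,.007,0),False,z0=.016),fit("side",b,[sq(.07,.016)],(.5256,.009,.0487)))
E
```

```text
[0.52556149 0.00904844 0.07512931] [-11.20882073   1.84454433  25.95969748] 0.5527315624355733 24.825
(array([0.52565423, 0.0074756 , 0.        ]), np.float64(66.47362437489821)) (array([0.52596181, 0.00732657, 0.05244871]), np.float64(64.56196491963621))
```

View pics/fc.png

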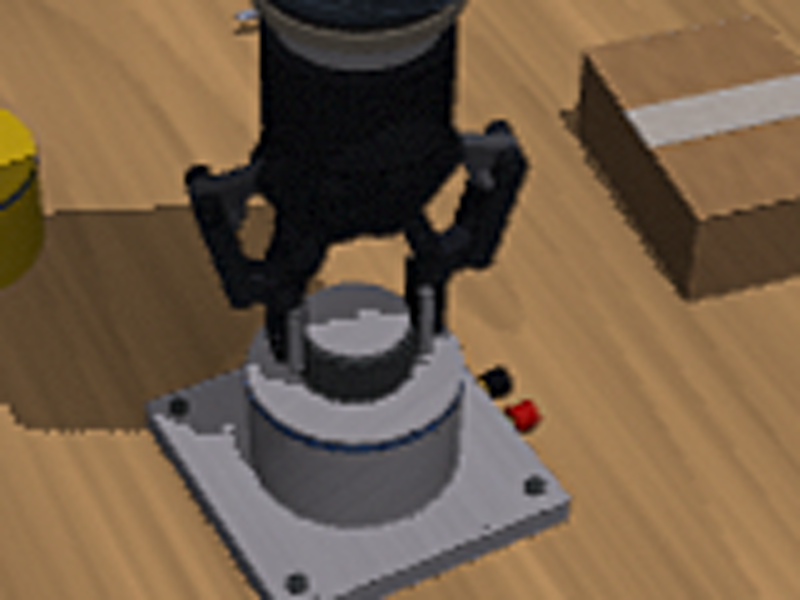

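The head sits upright with its lip on the plate all round, its lower edge at about (355,525). It is centred on the nest and still gripped, so I'm handing in.

```bash
python3 -c "
from bench import manip
manip.sign_off(); print(manip.current_time(),manip.current_ee_pos(),manip.current_force())"
```

```text
the job is handed in; nothing more can be done
the job is handed in; nothing more can be done
```

The job is handed in at about 25 s of robot time. The tweeter is face down in the pocket, and the contact head is over it, pushed home and still gripped.

- **Tweeter:** I gripped the black tweeter with the green board by its magnet cup, squeezing it twice at right angles to centre it. After I let go, its top measured 67.3 mm above the bench (67 expected) and it lay square to the nest.
- **Contact head:** I set the silver head on the pins by its collar, with the lip at 26 mm. After I turned it about 1.0 rad, the keyways dropped over the pins. The spring came on at about 19 mm lip height and the head stopped hard at 16 mm.
- **Last checks:** The TCP held steady at 75.1 mm, which puts the lip at 16 mm. The wrist read about 26 N upward and 11 N sideways. In the last side picture the head was upright and within 0.5 mm of the nest centre.
- **Disagreements:** The side camera read about 2 mm low in y against the arm, and I corrected the nest position for that. Some circle-edge fits in the first pictures (turret top, collar) were off by several mm, so I left them out. I saw nothing disturbed in the pictures, but I did not measure the bystanders again at the end.

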